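Clip the band charts together

TASK

Take the large steel spring clip off the radio desk, squeeze its handles so that the jaws open, and fit it over the free upright edge of the taller pack of charts in its stand. Let it close there so that it stays on the pack by itself, sitting square to the edge, then take the gripper away.

Things in the scene. Friction and masses are not known exactly. Their poses are not given: they have to be found in the camera images.
- clip: Large steel clip, 95 mm long, 34 mm high, 80 g, lying with its hinge pin upright (not the clip half as long). Origin: pin axis, underside. x: level, from pin to jaw tips; z up. Alike on both sides of its x-z plane. Flat jaw faces lie 14 to 38 mm ahead of the pin; two flat handles, 34 mm high, end 55 mm behind it in a V, outer faces 48 mm apart at 40 mm behind the pin, 55 mm at the end.
- clip_jaw (a joint): Swing of each half about the pin, rad: 0 jaws shut, 0.1 closed on the charts (handles 39 mm apart at 40 mm behind the pin), 0.3 at the stop: handles parallel, 22 mm over their outer faces, jaws open 13 mm at the back and 23 mm at the tips. Pinch the handles across y, 40 mm behind the pin, with 20 to 40 N to get there; a spring (5 to 8 N there) shuts the jaws when let go.
- chart_stand: Desk stand with the taller pack of stiff charts (top at 150 mm; not the 95 mm one), fixed. Origin: on the desk under the pack's middle; z up. Pack: 8 mm thick along x, 110 mm wide along y, from 30 to 150 mm above the desk. A post (20 x 16 mm, 135 mm tall) holds its +y end; the -y edge is free. Wooden base: 70 mm along x, 26 mm high, from y = -5 to 75 mm.
- chart_edge (a point): Point halfway up the free upright edge of the taller pack, 90 mm above the desk, mid-thickness; axes as the stand's: the pack extends from here along +y, and 60 mm up and down. To straddle the edge the clip's x axis points along this +y; pin about 22 mm outside the edge gives a good bite.

How it is judged (in metres and radians):
On the way:
1. the clip's jaws are squeezed open (value of joint clip_jaw above 0.18 rad), for 0.2 s.
At the end, for the whole second after the job is handed in: The large clip grips the taller pack's free edge by itself (over 2 N, swing 0.05 to 0.2 rad), still; its pin 3 to 33 mm outside the edge, within 15 mm of the pack's mid-thickness, its underside 25 to 126 mm above the desk; square to the edge and level within 0.3 rad (value of joint clip_jaw between 0.05 and 0.2 rad and contact force between clip and chart_stand above 2 N and x of clip in the frame of chart_edge between -0.015 and 0.015 m and y of clip in the frame of chart_edge between -0.033 and -0.003 m and z of clip in the frame of chart_edge between -0.065 and 0.036 m and angle between the x axis of clip and the y axis of chart_edge, either way round below 0.3 rad and angle between clip's own z axis and vertical below 0.3 rad and linear speed of clip below 0.02 m/s); the robot touches nothing.
It also fails if it takes over 37 s, if anything falls off the work surface, if the arm or the gripper's body presses on something with over 40 N, if the wrist force passes 120 N, or if a joint passes its speed limit or range.

ROBOT

A 6-joint arm with a two-finger parallel gripper is mounted at the origin on the work surface. World frame = base frame: x ahead of the robot, y to its left, z up, the work surface at z = 0. Lengths are in mm, angles in rad, forces in N, time in s.
With the tool pointing down it reaches from about 275 to 1000 mm from the base axis. Payload 8.4 kg.
Tool frame: the origin (TCP) lies at the very end of the fingers, on their centre line; the grasp point (between the pads) lies 19 mm behind it; z points along the fingers, y is the direction in which the jaws open and shut (so a half turn about z gives the same grasp; the last joint's range is limited). The gripper opens to 85 mm and grips with 20 to 120 N. Pads are 22 mm wide; open, the fingers measure 114 mm over their backs; the gripper's body (76 mm by 85 mm) begins 54 mm behind the grasp point. The pads swing forward as they close: fully open they stand 13 mm farther back than shut.
Start: joints at [1.108, 0.353, 1.633, -0, 1.155, -0.002], TCP at [277.914, 559.814, 231.281] pointing down, gripper open.
Joint ranges: [-2.63, 2.63], [-0.92, 2.1], [0.06, 2.66], [-1.3, 4.44], [0, 2.69], [-3.02, 3.02]. Speed limits (rad/s): [2.22, 2.22, 2.79, 3.14, 3.14, 3.14].

INTERFACE

Orientations are given as [roll, pitch, yaw] about the fixed x, y, z axes, in that order (R = Rz(yaw) Ry(pitch) Rx(roll)).
In Python, from rig import sense, grab_frame, sign_off, masks_of gives the robot as it stands. The module is installed in compiled form; this text tells all that it offers.
- The arm moves only by the shell command python3 -m inch 'ROWS' [FORCE]. ROWS is JSON, a list of rows, each an object of numbers: "gripper": the finger opening in m, from 0 to 0.0854; "tx", "ty", "tz": the shift along the tool's x, y, z in m; "spin": the turn about the tool's z in degrees. In form: [{"gripper": .., "tx": .., "ty": .., "tz": .., "spin": ..}, ...]. A call has exactly 8 rows; each row shifts and turns the commanded pose from where the row before left it, along the tool's axes as they then stand; what a row does not reach is not made up. A row lasts 1/10 s, in which the tool goes at most 50 mm and 8.59 degrees, less where a joint would pass 70% of its speed; a pose out of reach is approached as far as the arm can. A call is refused whole if a number of a shift passes 0.05 or a number of a turn 8.59, either way. A call with a gripper value outside its range is refused whole. The fingers move at their own pace and stop on an object; FORCE is the grip in N (left out, the last holds). Time passes only in rows, so rows that do not move let the fingers close, or fill a call up. It gives the time, the measured TCP pose, the force and the opening at its end, in the units of the state.
- sense(): the state, without advancing time (a new reading comes with each control period).
- grab_frame(name): name is "side" or "top"; returns a dict with "pixels" (384x512x3 uint8, red, green, blue), "K" (3x3 intrinsics, pixels), "k1" (the pictures are not rectified: a ray, as slopes to the right and down, at radius r is drawn at 1 + k1 r^2 times it, then the intrinsics apply), "extrinsics" (4x4, takes a point from camera to world coordinates). Camera axes: x right, y down, z forward; pixel columns grow to the right and rows downward; lengths in mm; the calibration is good to about 2 mm. A picture is of the moment at which its call begins. There is no depth.
- sign_off(): hands the job in, once; it reports no verdict.
Trained networks look in the newest picture that a camera, given by its name, has taken for a name from the list of things; names that differ only in an ending like _2 or _b are one class to them, and where a whole thing is asked for, a point or a joint stands for the part that bears it (a point fixed in the world has none). Each returns a list of dicts, best first, with "conf" (0 to 1); they miss things now and then, are a little off and sometimes report something else, mostly with a low value. They report only what shows in the picture. A call takes as long as a camera call.
- masks_of(camera, target): "pixels" (384x512 bool, what is visible of it) and "centre" ([row, column] in pixels, amid what is visible of it).
The state is a dict: "clock": time; "qpos": joint angles; "qvel": joint speeds; "joint_efforts": joint torques, N m; "eef_pos": TCP position; "tcp_rot": TCP orientation; "contact_force": force on the tool from outside, world axes, zero at the start; "wrist_torque": the same for the moment, N m; "opening": opening from 0.0 (shut) to 1.0 (fully open).
Only numpy, scipy, OpenCV 4.12 (cv2) and the standard library are available. Lean on these libraries where they do the work, as an engineer would, in place of code of your own. Each camera call takes 0.05 s, during which the arm holds its last target.

## Working session

There is one attempt and no reset: what is moved stays moved. The work goes in short steps, Python scripts to look and compute and a shell command to move; the robot and the scene stay as the last step left them, time stands still between calls to the robot, and variables do not carry over. Pictures are saved under pics/ and viewed, and the job is handed in when it is done.

```bash
mkdir -p pics; ls
python3 - <<'E'
from rig import *
import cv2
s=sense();print(s)
for n in("side","top"):
    f=grab_frame(n);cv2.imwrite(f"pics/{n}0.png",f["pixels"][:,:,::-1]);print(n,f["K"].tolist(),f["k1"],f["extrinsics"].round(3).tolist())
    for t in("clip","chart_stand"):
        for m in masks_of(n,t):
            import numpy as np
            r,c=np.nonzero(m["pixels"]);print(n,t,m["conf"],m["centre"],r.min(),r.max(),c.min(),c.max(),len(r))
E
```

```text
pics
{'clock': 0.0, 'qpos': array([ 1.10761100e+00,  3.53662669e-01,  1.63415656e+00,  1.38878899e-07,
        1.15518821e+00, -2.41836457e-03]), 'qvel': array([ 1.12310616e-03, -5.21728249e-04,  6.98086542e-04,  2.98076845e-03,
       -3.46333623e-05, -2.27642949e-03]), 'joint_efforts': array([-4.62963126e-04, -6.05243111e+01, -3.42061365e+01, -9.31750105e-05,
        9.40108235e-03, -5.60659078e-05]), 'eef_pos': array([277.68990298, 559.37956569, 230.54301313]), 'tcp_rot': array([-3.14017787e+00, -3.54844064e-06,  2.68082564e+00]), 'contact_force': array([-0.18098187, -0.13354288, -0.62014528]), 'wrist_torque': array([ 0.01783916, -0.04245395, -0.03563089]), 'opening': 1.0001704422230049}
side [[425.74959501234997, 0.0, 251.78043211712827], [0.0, 425.74959501234997, 195.22446298420184], [0.0, 0.0, 1.0]] -0.0342517878041107 [[-0.9, -0.321, 0.296, 328.885], [-0.436, 0.678, -0.591, 425.478], [-0.011, -0.661, -0.75, 582.557], [0.0, 0.0, 0.0, 1.0]]
side clip 0.6 [150.0, 351.4] 135 165 339 371 428
side chart_stand 0.96 [292.9, 96.7] 213 355 52 135 7102
top [[499.267465460356, 0.0, 250.32178364262538], [0.0, 499.267465460356, 193.9961243189682], [0.0, 0.0, 1.0]] 0.05744197810769316 [[0.03, -0.994, 0.108, 471.941], [-0.999, -0.033, -0.031, 23.351], [0.034, -0.107, -0.994, 935.808], [0.0, 0.0, 0.0, 1.0]]
top clip 0.62 [270.4, 362.9] 263 292 338 392 419
top clip 0.21 [142.9, 97.9] 124 171 56 141 2718
top chart_stand 0.62 [141.1, 97.6] 124 170 55 141 2705
```

View pics/side0.png

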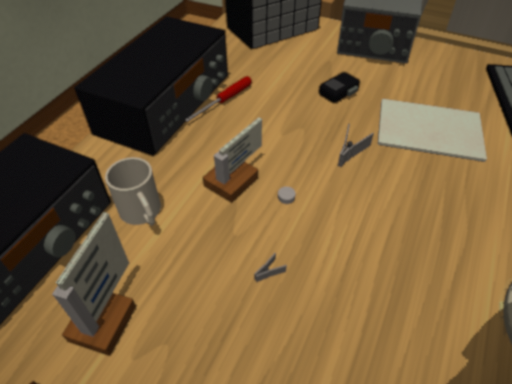

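View pics/top0.png

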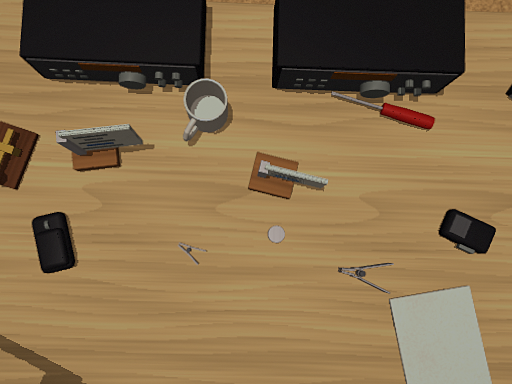

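Run:
```python
import cv2,numpy as np
t=cv2.imread("pics/top0.png");s=cv2.imread("pics/side0.png")
z=lambda im,x,y,w,h,k:cv2.resize(im[y:y+h,x:x+w],None,fx=k,fy=k,interpolation=cv2.INTER_CUBIC)
cv2.imwrite("pics/za.png",np.vstack([z(t,40,110,120,70,6)[:300*2//2+100],]))
cv2.imwrite("pics/zb.png",z(t,330,250,75,50,10))
cv2.imwrite("pics/zc.png",z(s,40,205,110,155,3.8))
cv2.imwrite("pics/zd.png",z(s,325,115,60,55,10))
```

```text
(no output)
```

View pics/za.png

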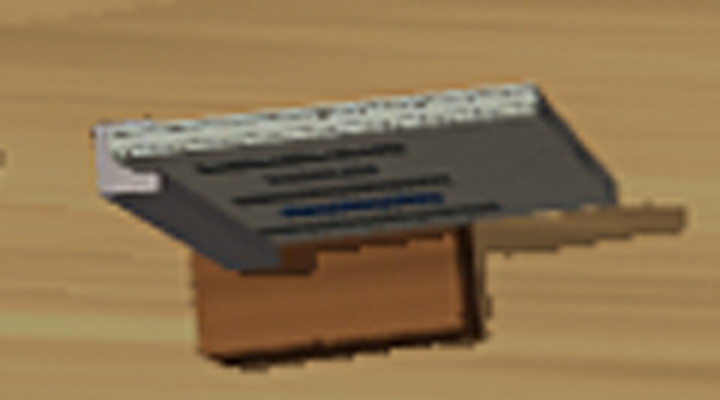

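View pics/zb.png

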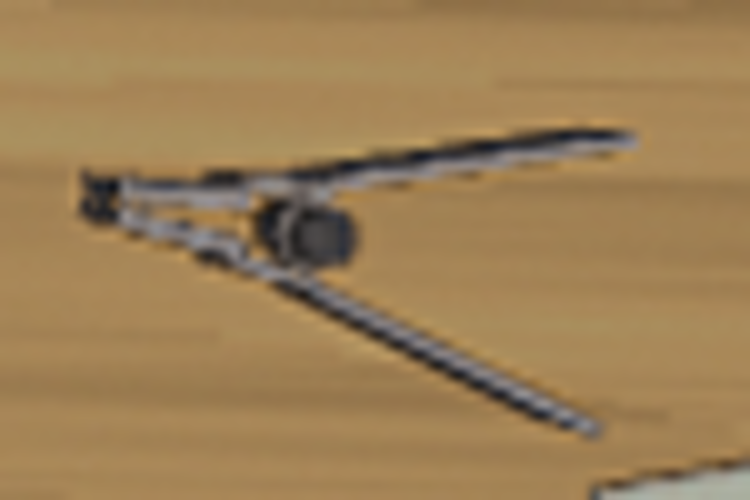

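View pics/zc.png

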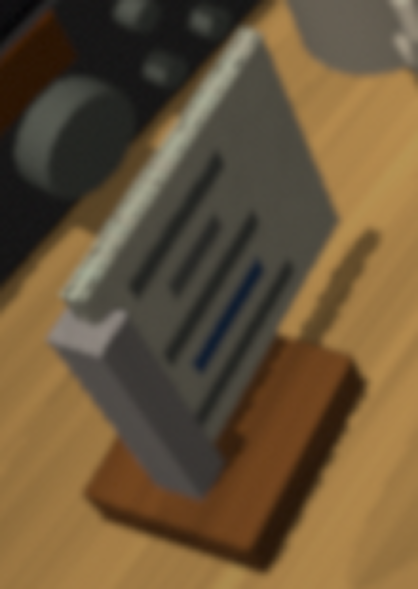

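View pics/zd.png

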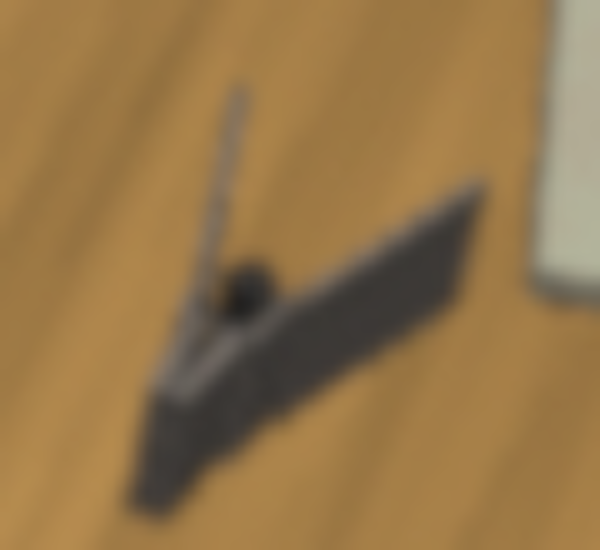

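```bash
cat > h.py <<'E'
import numpy as np,cv2
from scipy.optimize import least_squares
def cam(f):return dict(K=np.array(f["K"]),k1=float(f["k1"]),E=np.array(f["extrinsics"]))
def proj(c,P):
    P=np.atleast_2d(P);Ei=np.linalg.inv(c["E"])
    p=P@Ei[:3,:3].T+Ei[:3,3];s=p[:,:2]/p[:,2:]
    s=s*(1+c["k1"]*(s**2).sum(1,keepdims=True))
    return s@c["K"][:2,:2].T+c["K"][:2,2]
def place(p,L):
    L=np.atleast_2d(np.array(L,float));c,s=np.cos(p[2]),np.sin(p[2])
    return np.c_[p[0]+c*L[:,0]-s*L[:,1],p[1]+s*L[:,0]+c*L[:,1],L[:,2]]
def fit(obs,p0):
    # obs: (cam, local pt, pixel)
    f=lambda p:np.concatenate([proj(c,place(p,l))[0]-np.array(u) for c,l,u in obs])
    r=least_squares(f,p0,loss='soft_l1');return r.x,f(r.x).reshape(-1,2)
E
cat > fit0.py <<'E'
from h import *
from rig import *
T=cam(grab_frame("top"));S=cam(grab_frame("side"))
import pickle;pickle.dump((T,S),open("cams.pkl","wb"))
z=lambda ox,oy,k,x,y:((x+.5)/k-.5+ox,(y+.5)/k-.5+oy)
tb=lambda x,y:z(330,250,10,x,y); sd=lambda x,y:z(325,115,10,x,y)
ta=lambda x,y:z(40,110,6,x,y); sc=lambda x,y:z(40,205,3.8,x,y)
ob=[(T,(-55,-26.5,34),tb(632,135)),(T,(-55,26.5,34),tb(600,430)),(T,(40,0,34),tb(120,200)),
(S,(-55,-26.5,34),sd(242,85)),(S,(-55,26.5,34),sd(482,180)),(S,(40,0,34),sd(172,392)),(S,(-55,26.5,0),sd(458,300)),(T,(0,0,34),tb(325,235))]
c,r=fit(ob,[330,-180,1.6]);print("clip",c.round(3));print(r.round(1).tolist())
def stand(sg): return [(T,(0,55,150),ta(112,148)),(T,(0,-55,150),ta(536,95)),(T,(-4,-55,30),ta(615,195)),
(T,(-35,75,26),ta(200,345)),(T,(-35,-5,26),ta(468,330)),
(S,(0,55,150),sc(72,300)),(S,(0,-55,150),sc(250,32)),(S,(-4,-55,30),sc(337,220)),
(S,(-35,75,26),sc(265,545)),(S,(-35,-5,26),sc(358,365))]
c,r=fit(stand(1),[520,300,0.0]);print("stand",c.round(3));print(r.round(1).tolist())
print("edge",place(c,(0,-55,90)))
E
python3 fit0.py
```

```text
clip [ 433.931 -208.471  372.157]
[[1.1, 0.1], [0.9, 0.3], [-1.9, 0.2], [-0.2, -0.4], [0.5, -0.7], [-1.2, 1.1], [-0.4, 0.2], [-0.3, 0.1]]
stand [651.107 249.189  94.422]
[[0.0, 0.0], [0.1, -0.1], [0.9, 1.4], [0.2, 3.0], [0.3, -0.4], [0.4, 0.3], [-0.3, -0.3], [0.3, 0.3], [-3.0, 1.7], [-0.9, -3.1]]
edge [[660.6560849  195.02452047  90.        ]]
```

```bash
cat >> fit0.py <<'E'
ob2=[o for i,o in enumerate(ob) if i not in(2,5)]
c2,r=fit(ob2,[434,-208,1.449]);print("clip no tips",c2.round(3),r.round(1).tolist())
s2,r=fit([o for i,o in enumerate(stand(1)) if i not in(3,4,8,9)],[651,249,.174]);print("stand nobase",s2.round(3),r.round(1).tolist(),place(s2,(0,-55,90)))
def ov(name,C,box,k,p,lines,out):
    im=cv2.imread(name);x,y,w,h=box;im=cv2.resize(im[y:y+h,x:x+w],None,fx=k,fy=k,interpolation=cv2.INTER_CUBIC)
    for L in lines:
        u=proj(C,place(p,L));u=((u+.5-[x,y])*k-.5).round().astype(int)
        cv2.polylines(im,[u.reshape(-1,1,2)],False,(0,0,255),1)
    cv2.imwrite(out,im)
cl=[[(40,-2,h),(14,-6,h),(-40,-24,h),(-55,-27.5,h),(-55,27.5,h),(-40,24,h),(14,6,h),(40,2,h)] for h in(0,34)]+[[(0,0,0),(0,0,34)]]
bx=lambda a,b,c,d,e,f:[[(a,c,z),(b,c,z),(b,d,z),(a,d,z),(a,c,z)] for z in(e,f)]
st=bx(-4,4,-55,55,30,150)+bx(-35,35,-5,75,0,26)
for n,C,b1,b2 in(("top",T,(330,250,75,50),(40,110,120,70)),("side",S,(325,115,60,55),(40,205,110,155))):
    ov(f"pics/{n}0.png",C,b1,8,c2,cl,f"pics/o{n}c.png"); ov(f"pics/{n}0.png",C,b2,3.8,s2,st,f"pics/o{n}s.png")
a=[cv2.imread(f"pics/o{x}.png") for x in("topc","sidec","tops","sides")]
def hs(l):
    H=max(i.shape[0] for i in l);return np.hstack([cv2.copyMakeBorder(i,0,H-i.shape[0],0,4,0) for i in l])
cv2.imwrite("pics/oc2.png",cv2.resize(hs(a[:2]),None,fx=.72,fy=.72));cv2.imwrite("pics/os2.png",cv2.resize(hs(a[2:]),None,fx=.9,fy=.9))
E
python3 fit0.py|grep no
```

```text
clip no tips [ 434.087 -207.418    1.447] [[0.6, 0.1], [0.3, 0.3], [-0.3, -0.1], [0.4, -0.4], [-0.6, 0.5], [-0.9, 0.0]]
stand nobase [6.51414e+02 2.49327e+02 1.74000e-01] [[-0.1, -0.2], [-0.0, -0.3], [0.8, 1.2], [0.1, 0.2], [-0.5, -0.3], [0.1, 0.3]] [[660.91124971 195.15302074  90.        ]]
```

View pics/oc2.png

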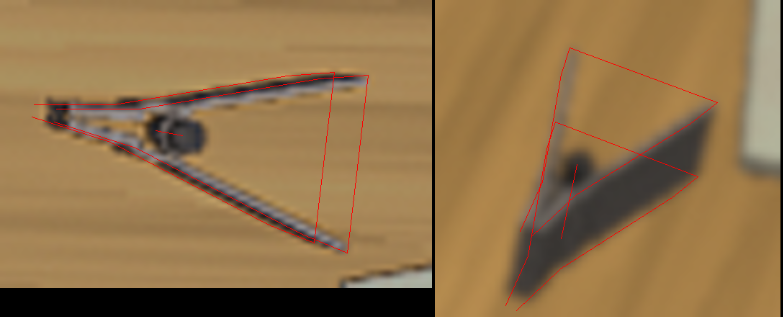

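View pics/os2.png

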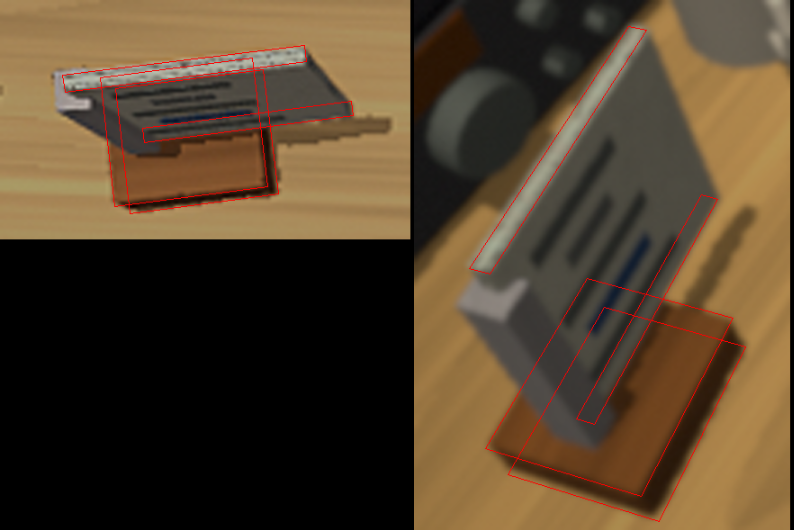

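```bash
python3 -m inch '[{"gripper":0.0854,"tx":-0.029,"ty":-0.039,"tz":0,"spin":0},{"gripper":0.0854,"tx":-0.029,"ty":-0.039,"tz":0,"spin":0},{"gripper":0.0854,"tx":-0.029,"ty":-0.039,"tz":0,"spin":0},{"gripper":0.0854,"tx":-0.029,"ty":-0.039,"tz":0,"spin":0},{"gripper":0.0854,"tx":-0.029,"ty":-0.039,"tz":0,"spin":0},{"gripper":0.0854,"tx":-0.029,"ty":-0.039,"tz":0,"spin":0},{"gripper":0.0854,"tx":-0.029,"ty":-0.039,"tz":0,"spin":0},{"gripper":0.0854,"tx":-0.029,"ty":-0.039,"tz":0,"spin":0}]' 35
cat > plan.py <<'E'
import sys,numpy as np
from rig import sense
x,y,z,yaw,n=map(float,sys.argv[1:6]);n=int(n)
s=sense();p=s["eef_pos"];w=s["tcp_rot"][2]
print("rot",s["tcp_rot"].round(3),"now",p.round(1))
d=(np.array([x,y,z])-p)/n;dw=((yaw-w+np.pi)%(2*np.pi)-np.pi)/n
for i in range(n):
    a=w+i*dw
    print("tx %.4f ty %.4f tz %.4f spin %.2f"%((d[0]*np.cos(a)+d[1]*np.sin(a))/1e3,(d[0]*np.sin(a)-d[1]*np.cos(a))/1e3,-d[2]/1e3,-np.degrees(dw)))
E
python3 plan.py 429 -247 200 1.447 10
```

```text
clock: 1.3
eef_pos: [347.0, 175.5, 231.6]
tcp_rot: [3.141, 0.001, 2.681]
contact_force: [1.3, -0.1, 0.6]
opening: 0.999
rot [3.141e+00 1.000e-03 2.681e+00] now [347.  175.5 231.6]
tx -0.0261 ty -0.0342 tz 0.0032 spin 7.07
tx -0.0301 ty -0.0307 tz 0.0032 spin 7.07
tx -0.0337 ty -0.0268 tz 0.0032 spin 7.07
tx -0.0367 ty -0.0224 tz 0.0032 spin 7.07
tx -0.0392 ty -0.0178 tz 0.0032 spin 7.07
tx -0.0411 ty -0.0128 tz 0.0032 spin 7.07
tx -0.0424 ty -0.0076 tz 0.0032 spin 7.07
tx -0.0430 ty -0.0024 tz 0.0032 spin 7.07
tx -0.0429 ty 0.0030 tz 0.0032 spin 7.07
tx -0.0422 ty 0.0082 tz 0.0032 spin 7.07
```

```bash
python3 -m inch '[{"gripper":0.0854,"tx":-0.026,"ty":-0.034,"tz":0.003,"spin":7.1},{"gripper":0.0854,"tx":-0.030,"ty":-0.031,"tz":0.003,"spin":7.1},{"gripper":0.0854,"tx":-0.034,"ty":-0.027,"tz":0.003,"spin":7.1},{"gripper":0.0854,"tx":-0.037,"ty":-0.022,"tz":0.003,"spin":7.1},{"gripper":0.0854,"tx":-0.039,"ty":-0.018,"tz":0.003,"spin":7.1},{"gripper":0.0854,"tx":-0.041,"ty":-0.013,"tz":0.003,"spin":7.1},{"gripper":0.0854,"tx":-0.042,"ty":-0.008,"tz":0.003,"spin":7.1},{"gripper":0.0854,"tx":-0.043,"ty":-0.002,"tz":0.003,"spin":7.1}]' 35
python3 plan.py 429 -247 60 1.447 6
```

```text
clock: 2.1
eef_pos: [411.5, -162.9, 207.5]
tcp_rot: [3.141, 0.0, 1.684]
contact_force: [0.7, 0.9, -0.2]
opening: 1.0
rot [3.141 0.    1.684] now [ 411.5 -162.9  207.5]
tx -0.0143 ty 0.0013 tz 0.0246 spin 2.26
tx -0.0142 ty 0.0019 tz 0.0246 spin 2.26
tx -0.0141 ty 0.0024 tz 0.0246 spin 2.26
tx -0.0140 ty 0.0030 tz 0.0246 spin 2.26
tx -0.0139 ty 0.0035 tz 0.0246 spin 2.26
tx -0.0137 ty 0.0041 tz 0.0246 spin 2.26
```

```bash
python3 -m inch '[{"gripper":0.0854,"tx":-0.014,"ty":0.001,"tz":0.025,"spin":2.3},{"gripper":0.0854,"tx":-0.014,"ty":0.002,"tz":0.025,"spin":2.3},{"gripper":0.0854,"tx":-0.014,"ty":0.0025,"tz":0.025,"spin":2.3},{"gripper":0.0854,"tx":-0.014,"ty":0.003,"tz":0.025,"spin":2.3},{"gripper":0.0854,"tx":-0.014,"ty":0.0035,"tz":0.025,"spin":2.3},{"gripper":0.0854,"tx":-0.014,"ty":0.004,"tz":0.025,"spin":2.1},{"gripper":0.0854,"tx":0,"ty":0,"tz":0,"spin":0},{"gripper":0.0854,"tx":0,"ty":0,"tz":0,"spin":0}]' 35
python3 plan.py 429.1 -247.1 4 1.447 4
python3 - <<'E'
from rig import *;import cv2
t=grab_frame("top")["pixels"][225:315,300:440,::-1];s=grab_frame("side")["pixels"][60:200,280:440,::-1]
cv2.imwrite("pics/t1.png",cv2.resize(t,None,fx=5,fy=5));cv2.imwrite("pics/s1.png",cv2.resize(s,None,fx=4,fy=4))
E
```

```text
clock: 2.9
eef_pos: [428.6, -244.6, 57.3]
tcp_rot: [-3.14, -0.001, 1.452]
contact_force: [-0.2, 0.1, 0.1]
opening: 0.999
rot [-3.140e+00 -1.000e-03  1.452e+00] now [ 428.6 -244.6   57.3]
tx -0.0006 ty 0.0002 tz 0.0133 spin 0.08
tx -0.0006 ty 0.0002 tz 0.0133 spin 0.08
tx -0.0006 ty 0.0002 tz 0.0133 spin 0.08
tx -0.0006 ty 0.0002 tz 0.0133 spin 0.08
```

View pics/t1.png

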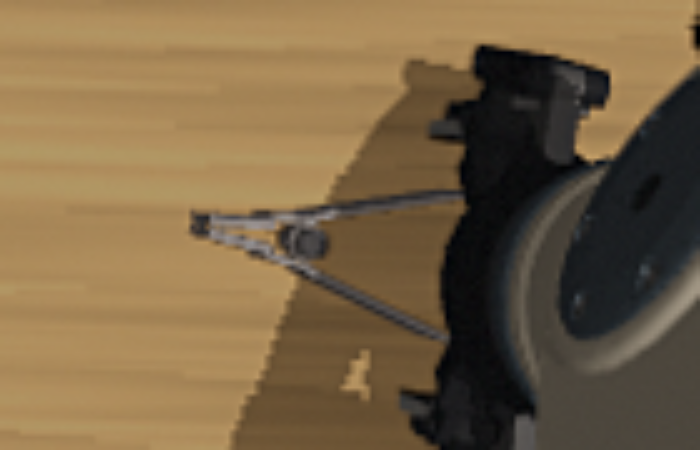

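View pics/s1.png

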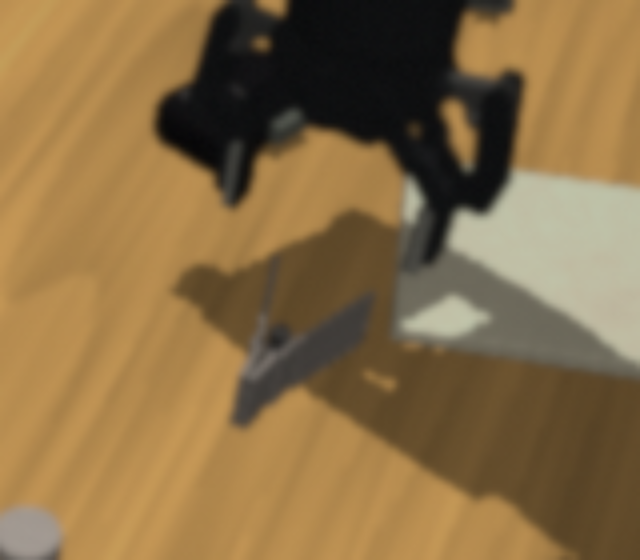

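The gripper stands centred across the V of the clip (fingers at side-picture zoom (235,190) and (425,245), on either side of the handles). Lower, then squeeze.

```bash
python3 -m inch '[{"gripper":0.0854,"tx":-0.001,"ty":0,"tz":0.018,"spin":0},{"gripper":0.0854,"tx":-0.001,"ty":0,"tz":0.018,"spin":0},{"gripper":0.0854,"tx":0,"ty":0,"tz":0.013,"spin":0},{"gripper":0.0854,"tx":0,"ty":0,"tz":0.004,"spin":0},{"gripper":0.0854,"tx":0,"ty":0,"tz":0,"spin":0},{"gripper":0.05,"tx":0,"ty":0,"tz":0,"spin":0},{"gripper":0.05,"tx":0,"ty":0,"tz":0,"spin":0},{"gripper":0.05,"tx":0,"ty":0,"tz":0,"spin":0}]' 35
python3 -m inch '[{"gripper":0.01,"tx":0,"ty":0,"tz":0,"spin":0},{"gripper":0.01,"tx":0,"ty":0,"tz":0,"spin":0},{"gripper":0.01,"tx":0,"ty":0,"tz":0,"spin":0},{"gripper":0.01,"tx":0,"ty":0,"tz":0,"spin":0},{"gripper":0.01,"tx":0,"ty":0,"tz":0,"spin":0},{"gripper":0.01,"tx":0,"ty":0,"tz":0,"spin":0},{"gripper":0.01,"tx":0,"ty":0,"tz":0,"spin":0},{"gripper":0.01,"tx":0,"ty":0,"tz":0,"spin":0}]' 35
python3 - <<'E'
from rig import *;import cv2
t=grab_frame("top")["pixels"][225:315,300:440,::-1];s=grab_frame("side")["pixels"][60:200,280:440,::-1]
cv2.imwrite("pics/t2.png",cv2.resize(t,None,fx=5,fy=5));cv2.imwrite("pics/s2.png",cv2.resize(s,None,fx=4,fy=4))
print(sense()["wrist_torque"])
E
```

```text
clock: 3.8
eef_pos: [429.3, -247.1, 5.0]
tcp_rot: [3.14, 0.001, 1.452]
contact_force: [-0.3, -0.3, 5.7]
opening: 0.589
clock: 4.6
eef_pos: [430.0, -247.6, 5.5]
tcp_rot: [3.139, 0.001, 1.452]
contact_force: [0.4, -1.7, 11.7]
opening: 0.241
[0.02870459 0.08449362 0.05227034]
```

View pics/t2.png

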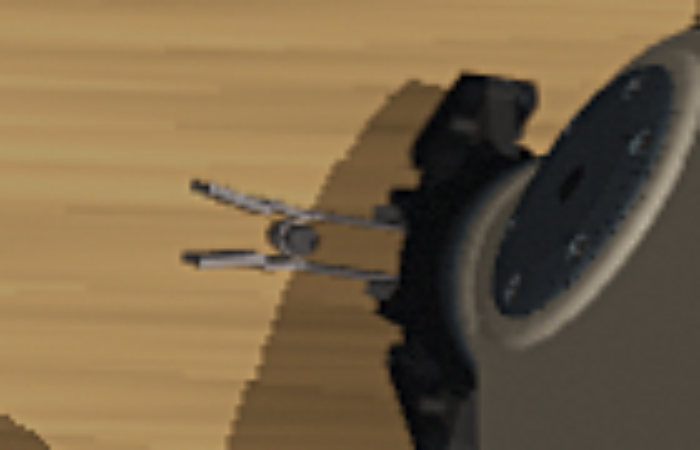

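View pics/s2.png

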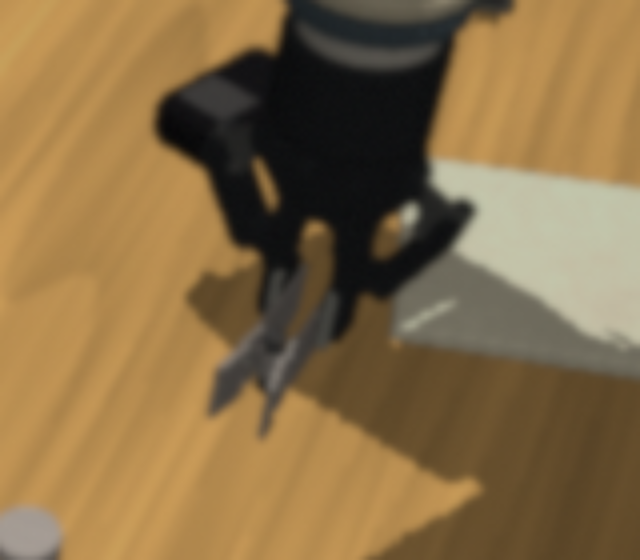

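```bash
cat > mug.py <<'E'
from h import *;import pickle
T,S=pickle.load(open("cams.pkl","rb"))
def ray(c,u):
    d=(np.array(u)-c["K"][:2,2])/c["K"][0,0]
    s=d.copy()
    for _ in range(20): s=d/(1+c["k1"]*(s@s))
    return c["E"][:3,3],c["E"][:3,:3]@np.r_[s,1]
def at(c,u,z):
    o,d=ray(c,u);return (o+d*(z-o[2])/d[2]).round(1)
print("small pack top L,R",at(T,(262,167),95),at(T,(326,184),95),"base",at(T,(248,190),20),at(T,(298,155),20))
for z in(80,90,100):print(z,"rim top L/R",at(T,(185,101),z),at(T,(227,101),z),at(T,(206,80),z),"handle",at(T,(187,137),z-25),"side rim",at(S,(107,170),z),at(S,(156,170),z),at(S,(131,159),z))
print("radio front bottom",at(T,(206,77),70),at(T,(206,95),0),at(T,(36,80),60))
P=place([651.4,249.3,.174],[(0,-130,150),(0,-130,90)]);print(P)
E
python3 mug.py
python3 -c "
import cv2;s=cv2.imread('pics/side0.png')[140:290,40:200];t=cv2.imread('pics/top0.png')[60:180,40:250]
cv2.imwrite('pics/mug.png',cv2.resize(s,None,fx=3.8,fy=3.8));cv2.imwrite('pics/mugt.png',cv2.resize(t,None,fx=3.8,fy=3.8))"
```

```text
small pack top L,R [610.3 -21.1  95. ] [ 584.8 -131.1   95. ] base [ 5.788e+02 -3.000e-01  2.000e+01] [647.7 -91.6  20. ]
80 rim top L/R [724.6 116.   80. ] [727.6  42.8  80. ] [763.8  80.8  80. ] handle [666.3 112.4  55. ] side rim [770.8  82.5  80. ] [695.9  47.3  80. ] [750.1  43.5  80. ]
90 rim top L/R [721.6 114.9  90. ] [724.6  42.5  90. ] [760.4  80.2  90. ] handle [664.1 111.4  65. ] side rim [762.   89.3  90. ] [688.6  54.8  90. ] [741.7  51.1  90. ]
100 rim top L/R [718.7 113.8 100. ] [721.6  42.3 100. ] [757.   79.5 100. ] handle [661.9 110.4  75. ] side rim [753.2  96.2 100. ] [681.3  62.3 100. ] [733.4  58.7 100. ]
radio front bottom [772.7  81.7  70. ] [761.6  85.1   0. ] [756.3 379.5  60. ]
[[673.90603214 121.2629799  150.        ]
 [673.90603214 121.2629799   90.        ]]
```

View pics/mugt.png

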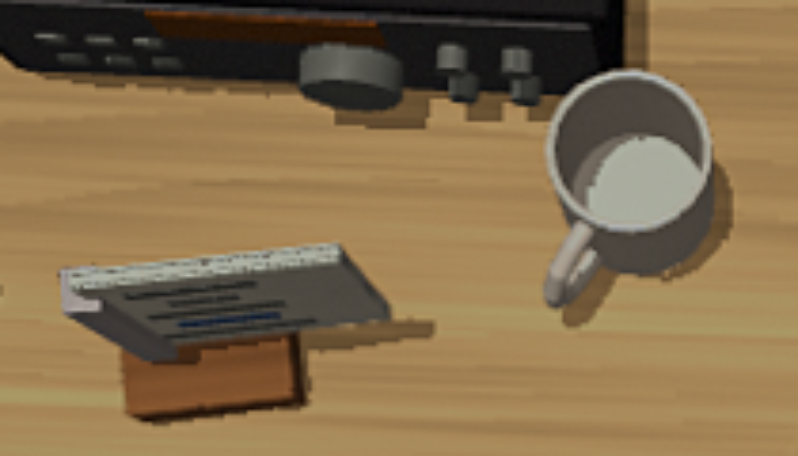

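View pics/mug.png

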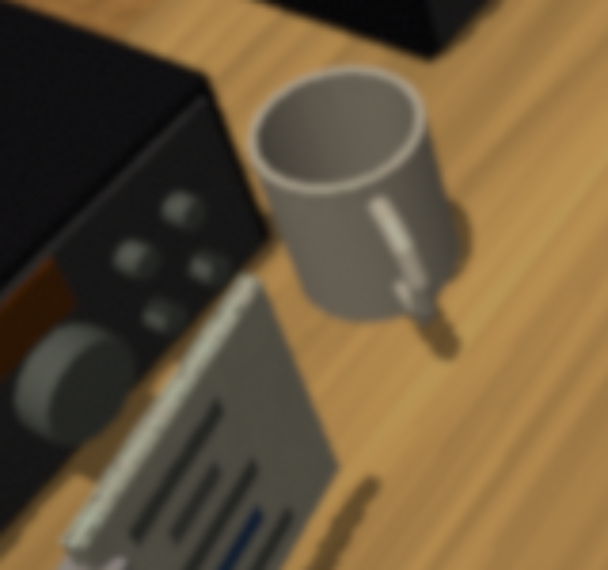

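```bash
python3 -m inch '[{"gripper":0.01,"tx":0,"ty":0,"tz":-0.005,"spin":0},{"gripper":0.01,"tx":0,"ty":0,"tz":-0.015,"spin":0},{"gripper":0.01,"tx":0,"ty":0,"tz":-0.03,"spin":0},{"gripper":0.01,"tx":0,"ty":0,"tz":-0.03,"spin":0},{"gripper":0.01,"tx":0,"ty":0,"tz":-0.03,"spin":0},{"gripper":0.01,"tx":0,"ty":0,"tz":-0.03,"spin":0},{"gripper":0.01,"tx":0,"ty":0,"tz":-0.03,"spin":0},{"gripper":0.01,"tx":0,"ty":0,"tz":-0.01,"spin":0}]' 35
python3 plan.py 675 112 190 1.745 14
python3 - <<'E'
from rig import *;import cv2
t=grab_frame("top")["pixels"][225:315,300:440,::-1];s=grab_frame("side")["pixels"][60:200,280:440,::-1]
cv2.imwrite("pics/t3.png",cv2.resize(t,None,fx=5,fy=5));cv2.imwrite("pics/s3.png",cv2.resize(s,None,fx=4,fy=4))
E
```

```text
clock: 5.5
eef_pos: [429.9, -247.4, 187.3]
tcp_rot: [3.138, 0.002, 1.452]
contact_force: [-0.7, 0.6, -0.9]
opening: 0.236
rot [3.138e+00 2.000e-03 1.452e+00] now [ 429.9 -247.4  187.3]
tx 0.0276 ty 0.0143 tz -0.0002 spin -1.20
tx 0.0273 ty 0.0149 tz -0.0002 spin -1.20
tx 0.0269 ty 0.0155 tz -0.0002 spin -1.20
tx 0.0266 ty 0.0160 tz -0.0002 spin -1.20
tx 0.0263 ty 0.0166 tz -0.0002 spin -1.20
tx 0.0259 ty 0.0171 tz -0.0002 spin -1.20
tx 0.0256 ty 0.0177 tz -0.0002 spin -1.20
tx 0.0252 ty 0.0182 tz -0.0002 spin -1.20
tx 0.0248 ty 0.0187 tz -0.0002 spin -1.20
tx 0.0244 ty 0.0193 tz -0.0002 spin -1.20
tx 0.0240 ty 0.0198 tz -0.0002 spin -1.20
tx 0.0236 ty 0.0203 tz -0.0002 spin -1.20
tx 0.0231 ty 0.0207 tz -0.0002 spin -1.20
tx 0.0227 ty 0.0212 tz -0.0002 spin -1.20
```

View pics/t3.png

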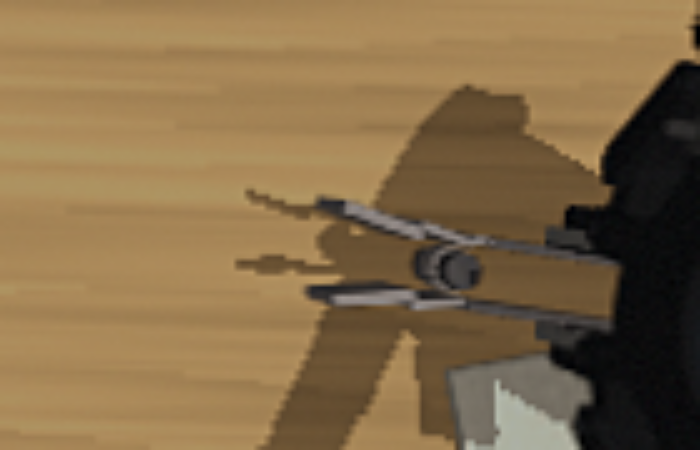

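View pics/s3.png

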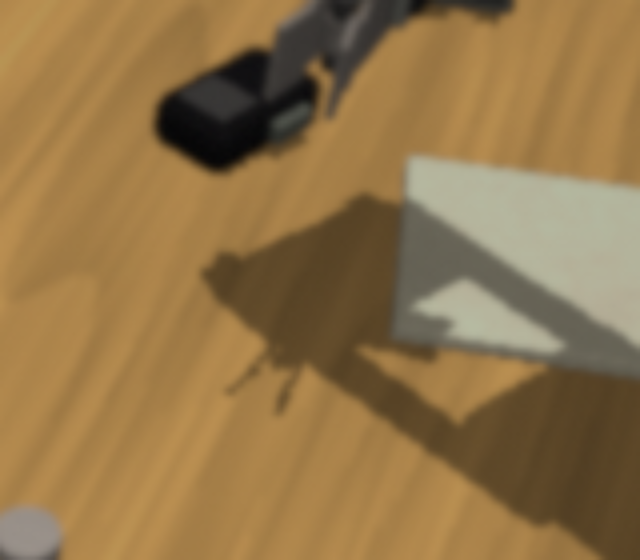

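```bash
cat > rel.py <<'E'
from mug import *
q=lambda x,y:((x+.5)/5-.5+300,(y+.5)/5-.5+225)
p=at(T,q(461,269),216);a=at(T,q(335,206),216);b=at(T,q(325,295),216)
print(p,a,b,np.hypot(*(a-b)[:2]))
e=np.array([429.9,-247.4]);w=1.452
for v in(p,(a+b)/2):
    d=v[:2]-e;print("tool x,y",d@[np.cos(w),np.sin(w)],d@[np.sin(w),-np.cos(w)])
d=((a+b)/2-p);print("psi",np.arctan2(d[1],d[0]))
E
python3 rel.py|tail -4
python3 -m inch '[{"gripper":0.01,"tx":0.0276,"ty":0.014,"tz":0,"spin":-1.2},{"gripper":0.01,"tx":0.0273,"ty":0.015,"tz":0,"spin":-1.2},{"gripper":0.01,"tx":0.027,"ty":0.0155,"tz":0,"spin":-1.2},{"gripper":0.01,"tx":0.0266,"ty":0.016,"tz":0,"spin":-1.2},{"gripper":0.01,"tx":0.0263,"ty":0.0166,"tz":0,"spin":-1.2},{"gripper":0.01,"tx":0.026,"ty":0.017,"tz":0,"spin":-1.2},{"gripper":0.01,"tx":0.0256,"ty":0.0177,"tz":0,"spin":-1.2},{"gripper":0.01,"tx":0.0252,"ty":0.0182,"tz":0,"spin":-1.2}]' 35
```

```text
[ 435.6 -204.7  216. ] [ 452.3 -168.6  216. ] [ 427.1 -165.8  216. ] 25.355078386784754
tool x,y 43.07459836039689 0.59914613450762
tool x,y 80.7962188977185 0.22585799068862783
psi 1.4618955440957797
clock: 6.4
eef_pos: [567.8, -39.7, 182.0]
tcp_rot: [-3.138, -0.0, 1.621]
contact_force: [0.9, -0.3, -1.2]
opening: 0.234
```

```bash
python3 plan.py 672 131 187 1.745 7
```

```text
rot [-3.138 -0.     1.621] now [567.8 -39.7 182. ]
tx 0.0236 ty 0.0161 tz -0.0007 spin -1.02
tx 0.0233 ty 0.0165 tz -0.0007 spin -1.02
tx 0.0230 ty 0.0169 tz -0.0007 spin -1.02
tx 0.0227 ty 0.0173 tz -0.0007 spin -1.02
tx 0.0224 ty 0.0177 tz -0.0007 spin -1.02
tx 0.0221 ty 0.0181 tz -0.0007 spin -1.02
tx 0.0218 ty 0.0185 tz -0.0007 spin -1.02
```

```bash
python3 -m inch '[{"gripper":0.01,"tx":0.0236,"ty":0.016,"tz":0,"spin":-1},{"gripper":0.01,"tx":0.0233,"ty":0.0165,"tz":0,"spin":-1},{"gripper":0.01,"tx":0.023,"ty":0.017,"tz":0,"spin":-1},{"gripper":0.01,"tx":0.0227,"ty":0.0173,"tz":0,"spin":-1},{"gripper":0.01,"tx":0.0224,"ty":0.0177,"tz":0,"spin":-1},{"gripper":0.01,"tx":0.0221,"ty":0.018,"tz":0,"spin":-1},{"gripper":0.01,"tx":0.016,"ty":0.0135,"tz":0,"spin":-0.5},{"gripper":0.01,"tx":0,"ty":0,"tz":0,"spin":0}]' 35
python3 - <<'E'
from rig import *;import cv2
t=grab_frame("top")["pixels"][80:190,40:190,::-1];s=grab_frame("side")["pixels"][150:300,40:220,::-1]
cv2.imwrite("pics/t4.png",cv2.resize(t,None,fx=5,fy=5));cv2.imwrite("pics/s4.png",cv2.resize(s,None,fx=4,fy=4))
E
python3 plan.py 672 132.2 187 1.745 1
```

```text
clock: 7.2
eef_pos: [668.8, 125.1, 181.5]
tcp_rot: [-3.139, -0.001, 1.735]
contact_force: [0.2, 0.1, -1.1]
opening: 0.239
rot [-3.138  0.     1.734] now [667.6 122.9 181.9]
tx 0.0085 ty 0.0059 tz -0.0051 spin -0.64
```

View pics/t4.png

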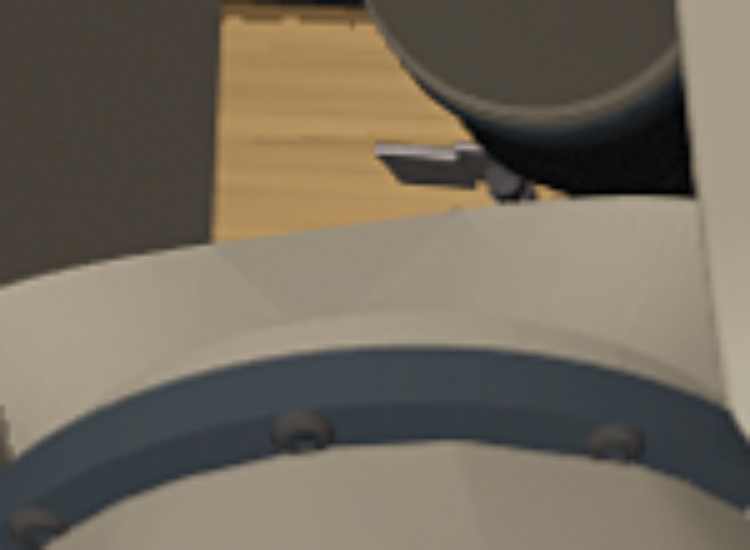

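View pics/s4.png

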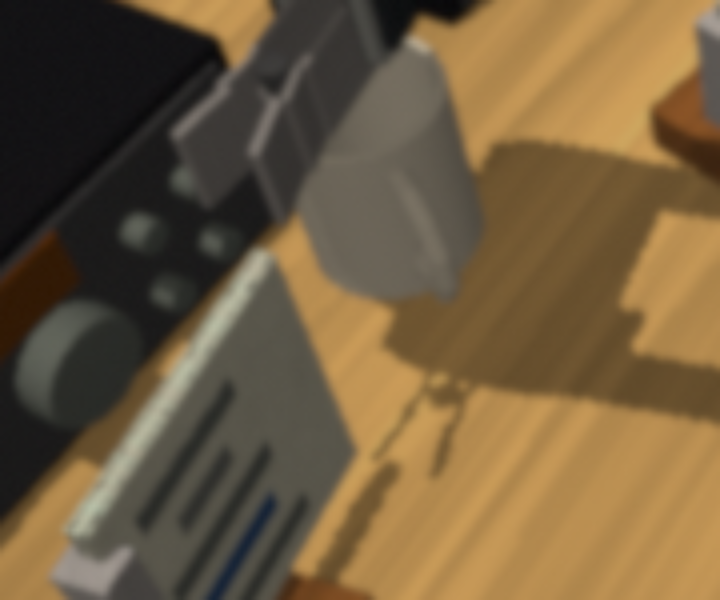

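```bash
python3 -m inch '[{"gripper":0.01,"tx":0.003,"ty":0.002,"tz":-0.002,"spin":-0.3},{"gripper":0.01,"tx":0.003,"ty":0.002,"tz":-0.001,"spin":-0.3},{"gripper":0.01,"tx":0.0025,"ty":0.002,"tz":0,"spin":0},{"gripper":0.01,"tx":0,"ty":0,"tz":0,"spin":0},{"gripper":0.01,"tx":0,"ty":0,"tz":0,"spin":0},{"gripper":0.01,"tx":0,"ty":0,"tz":0,"spin":0},{"gripper":0.01,"tx":0,"ty":0,"tz":0,"spin":0},{"gripper":0.01,"tx":0,"ty":0,"tz":0,"spin":0}]' 35
cat > look.py <<'E'
import sys
from h import *;import pickle
from rig import *
T,S=pickle.load(open("cams.pkl","rb"))
im=grab_frame("side")["pixels"][:,:,::-1].copy()
s=sense();e=s["eef_pos"];w=s["tcp_rot"][2];print(e.round(1),s["tcp_rot"].round(3))
p=[e[0]+42*np.cos(w)+.4*np.sin(w),e[1]+42*np.sin(w)-.4*np.cos(w),w];h0=e[2]-5
x,y,W,H,k=90,150,80,90,6.5
im=cv2.resize(im[y:y+H,x:x+W],None,fx=k,fy=k,interpolation=cv2.INTER_CUBIC)
def dr(P,col):
    u=((proj(S,P)+.5-[x,y])*k-.5).round().astype(int);cv2.polylines(im,[u.reshape(-1,1,2)],False,col,1)
if len(sys.argv)>2:
  for sg in(1,-1):
    dr(place(p,[(40,11.5*sg,h0+34),(40,11.5*sg,h0),(14,6.5*sg,h0),(14,6.5*sg,h0+34),(40,11.5*sg,h0+34)]),(0,0,255))
  dr(place(p,[(0,0,h0+34),(0,0,h0)]),(0,0,255))
  st=[651.4,249.3,.174]
  for z in(30,150):dr(place(st,[(-4,-55,z),(4,-55,z),(4,55,z),(-4,55,z),(-4,-55,z)]),(255,0,0))
cv2.imwrite(sys.argv[1],im)
E
python3 look.py pics/s5.png 1;python3 plan.py 672 132.2 187 1.745 1
```

```text
clock: 8.1
eef_pos: [673.2, 132.2, 187.3]
tcp_rot: [-3.142, 0.0, 1.743]
contact_force: [-0.5, 0.6, -1.1]
opening: 0.238
[673.2 132.2 187.3] [-3.142  0.     1.744]
rot [-3.142  0.     1.744] now [673.2 132.2 187.3]
tx 0.0002 ty -0.0012 tz 0.0003 spin -0.09
```

View pics/s5.png

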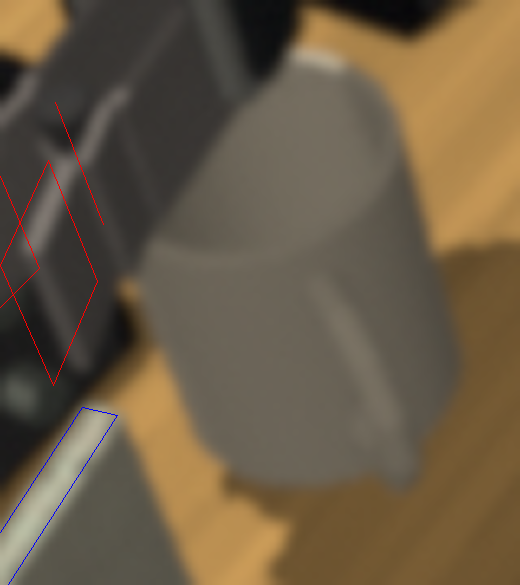

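```bash
sed -i 's/x,y,W,H,k=.*/x,y,W,H,k=60,140,110,90,7/' look.py; python3 look.py pics/s6.png 1; python3 look.py pics/s6r.png
```

```text
[673.2 132.2 187.3] [3.142 0.    1.743]
[673.2 132.3 187.3] [-3.142 -0.     1.744]
```

View pics/s6.png

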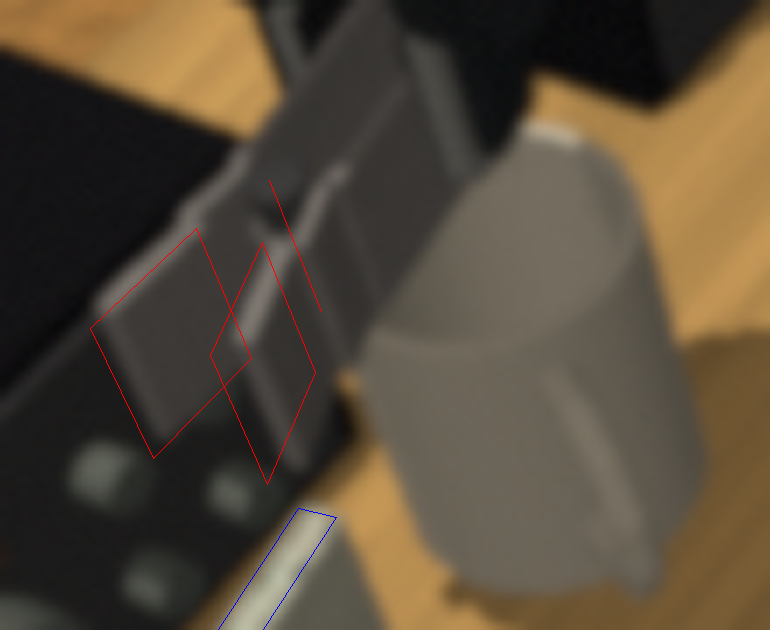

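View pics/s6r.png

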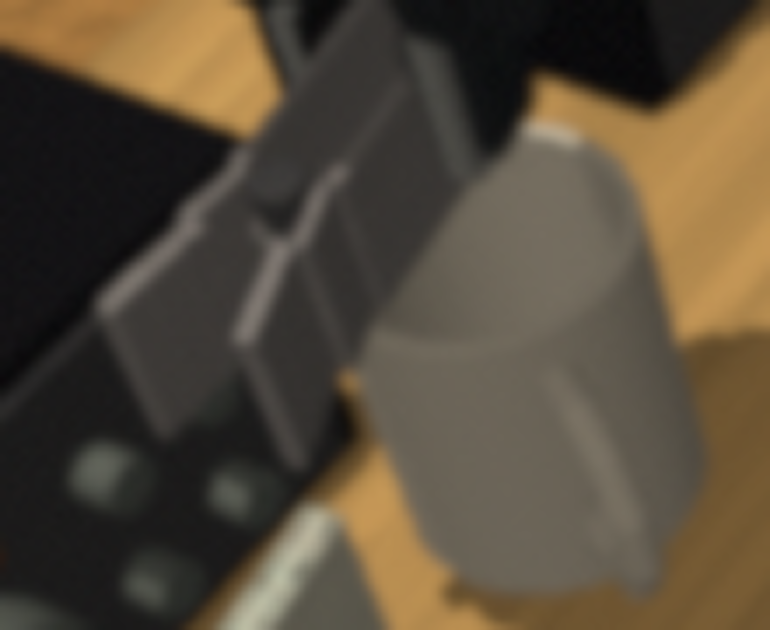

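```bash
python3 -m inch '[{"gripper":0.01,"tx":0,"ty":0,"tz":0.006,"spin":0},{"gripper":0.01,"tx":0,"ty":0,"tz":0.008,"spin":0},{"gripper":0.01,"tx":0,"ty":-0.001,"tz":0.008,"spin":0},{"gripper":0.01,"tx":0,"ty":0,"tz":0.005,"spin":0},{"gripper":0.01,"tx":0,"ty":0,"tz":0,"spin":0},{"gripper":0.01,"tx":0,"ty":0,"tz":0,"spin":0},{"gripper":0.01,"tx":0,"ty":0,"tz":0,"spin":0},{"gripper":0.01,"tx":0,"ty":0,"tz":0,"spin":0}]' 35
sed -i 's/x,y,W,H,k=.*/x,y,W,H,k=60,150,110,90,7/' look.py
python3 look.py pics/s7.png
```

```text
clock: 9.05
eef_pos: [672.5, 132.2, 160.7]
tcp_rot: [3.141, -0.0, 1.744]
contact_force: [1.1, 0.6, -1.2]
opening: 0.234
[672.5 132.2 160.7] [ 3.141 -0.     1.744]
```

View pics/s7.png

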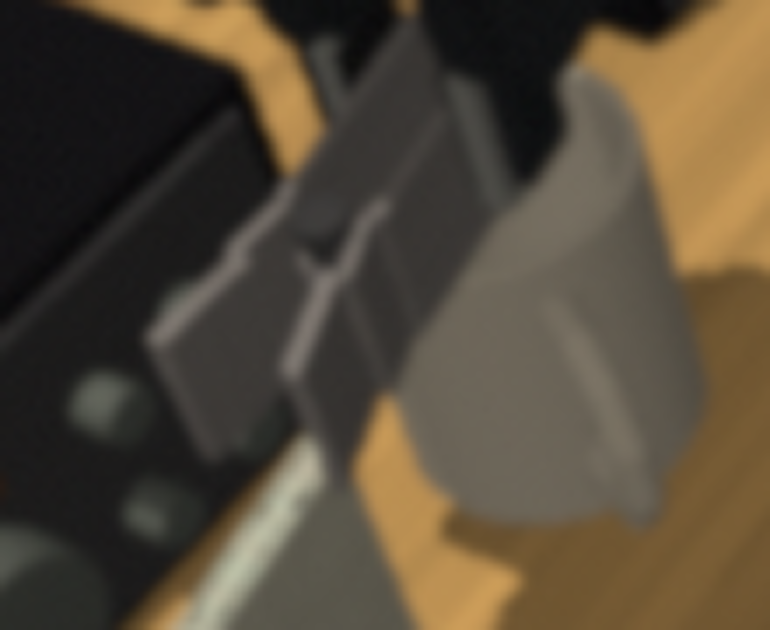

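```bash
cat > rel2.py <<'E'
from mug import *
q=lambda x,y:((x+.5)/7-.5+60,(y+.5)/7-.5+150)
st=np.array([651.4,249.3]);w=.174
def loc(u,z):
    d=at(S,q(*u),z)[:2]-st;return np.round([d@[np.cos(w),np.sin(w)],d@[-np.sin(w),np.cos(w)]],1)
for n,u,z in(("Ltip bot",(213,460),155),("Rtip bot",(337,485),155),("Ltip top",(150,338),189),("Rtip top",(287,370),189),("packL near",(303,436),150),("pack L far",(200,585),150),("packR",(322,482),150),("packR far",(240,605),150)):print(n,loc(u,z))
E
python3 rel2.py|tail -8
```

```text
Ltip bot [ 13.4 -42.7]
Rtip bot [-11.8 -43.6]
Ltip top [ 14.8 -42.7]
Rtip top [-12.7 -42.6]
packL near [  3.4 -55.6]
pack L far [  4.3 -19.3]
packR [ -5.6 -46.6]
packR far [ -5.1 -17.3]
```

```bash
python3 -m inch '[{"gripper":0.01,"tx":0.003,"ty":-0.001,"tz":0,"spin":0},{"gripper":0.01,"tx":0.0025,"ty":-0.0005,"tz":0,"spin":0},{"gripper":0.01,"tx":0,"ty":0,"tz":0.003,"spin":0},{"gripper":0.01,"tx":0,"ty":0,"tz":0.005,"spin":0},{"gripper":0.01,"tx":0,"ty":0,"tz":0.005,"spin":0},{"gripper":0.01,"tx":0,"ty":0,"tz":0.005,"spin":0},{"gripper":0.01,"tx":0,"ty":0,"tz":0,"spin":0},{"gripper":0.01,"tx":0,"ty":0,"tz":0,"spin":0}]' 35
python3 look.py pics/s8.png
```

```text
clock: 9.9
eef_pos: [669.7, 137.2, 142.0]
tcp_rot: [-3.141, 0.0, 1.743]
contact_force: [0.2, -0.6, -0.7]
opening: 0.24
[669.9 137.3 142.3] [3.142 0.    1.743]
```

View pics/s8.png

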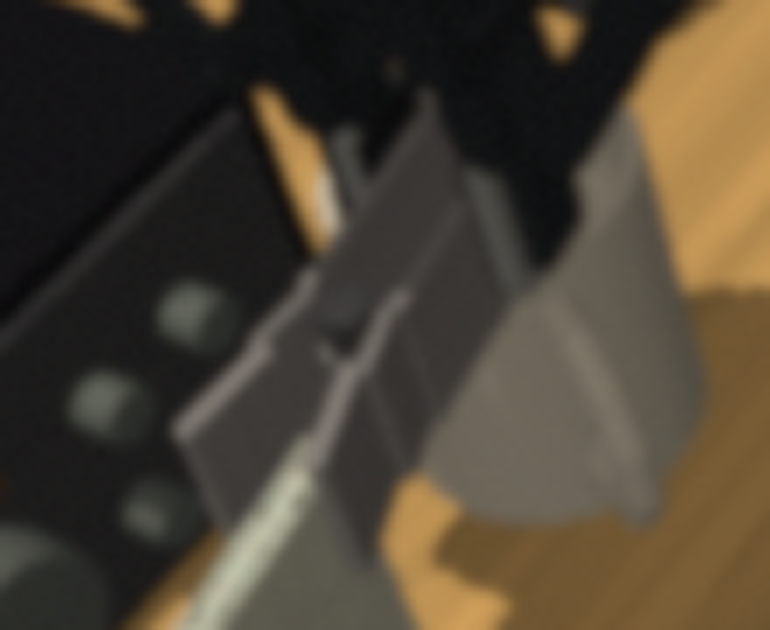

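The pack's top (zoom (300,470)) is now between the jaws, with no contact force. Descend further.

```bash
python3 -m inch '[{"gripper":0.01,"tx":0,"ty":0,"tz":0.004,"spin":0},{"gripper":0.01,"tx":0,"ty":0,"tz":0.006,"spin":0},{"gripper":0.01,"tx":0,"ty":0,"tz":0.006,"spin":0},{"gripper":0.01,"tx":0,"ty":0,"tz":0.006,"spin":0},{"gripper":0.01,"tx":0,"ty":0,"tz":0.005,"spin":0},{"gripper":0.01,"tx":0,"ty":0,"tz":0,"spin":0},{"gripper":0.01,"tx":0,"ty":0,"tz":0,"spin":0},{"gripper":0.01,"tx":0,"ty":0,"tz":0,"spin":0}]' 35
sed -i 's/x,y,W,H,k=.*/x,y,W,H,k=60,165,110,90,7/' look.py
python3 look.py pics/s9.png
```

```text
clock: 10.75
eef_pos: [670.1, 137.3, 115.5]
tcp_rot: [3.141, -0.0, 1.744]
contact_force: [-0.0, 0.2, -1.0]
opening: 0.234
[670.1 137.3 115.6] [ 3.141 -0.     1.744]
```

View pics/s9.png

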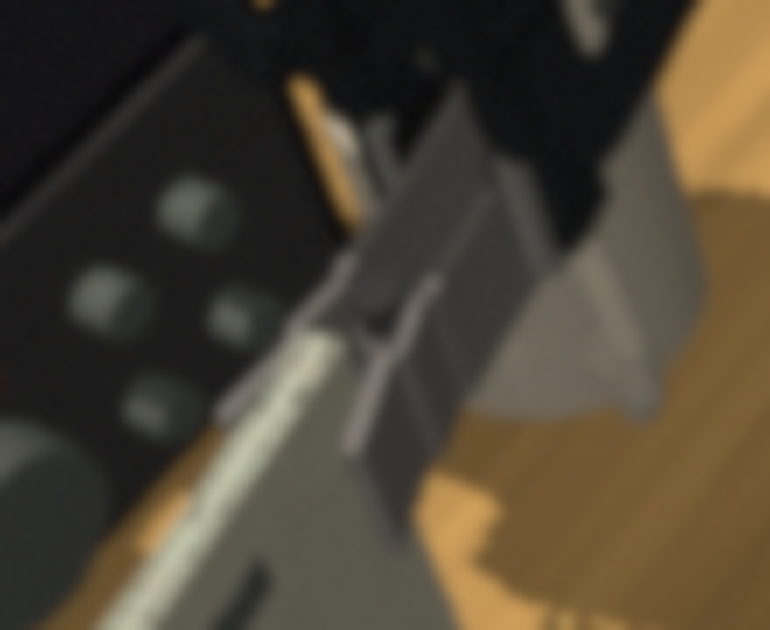

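```bash
python3 -m inch '[{"gripper":0.03,"tx":0,"ty":0,"tz":0,"spin":0},{"gripper":0.035,"tx":0,"ty":0,"tz":0,"spin":0},{"gripper":0.04,"tx":0,"ty":0,"tz":0,"spin":0},{"gripper":0.045,"tx":0,"ty":0,"tz":0,"spin":0},{"gripper":0.052,"tx":0,"ty":0,"tz":0,"spin":0},{"gripper":0.06,"tx":0,"ty":0,"tz":0,"spin":0},{"gripper":0.06,"tx":0,"ty":0,"tz":0,"spin":0},{"gripper":0.06,"tx":0,"ty":0,"tz":0,"spin":0}]' 35
python3 look.py pics/s10.png
```

```text
clock: 11.6
eef_pos: [669.9, 137.3, 115.3]
tcp_rot: [3.142, 0.0, 1.744]
contact_force: [1.1, -0.6, 0.6]
opening: 0.703
[669.9 137.3 115.3] [ 3.141 -0.     1.744]
```

View pics/s10.png

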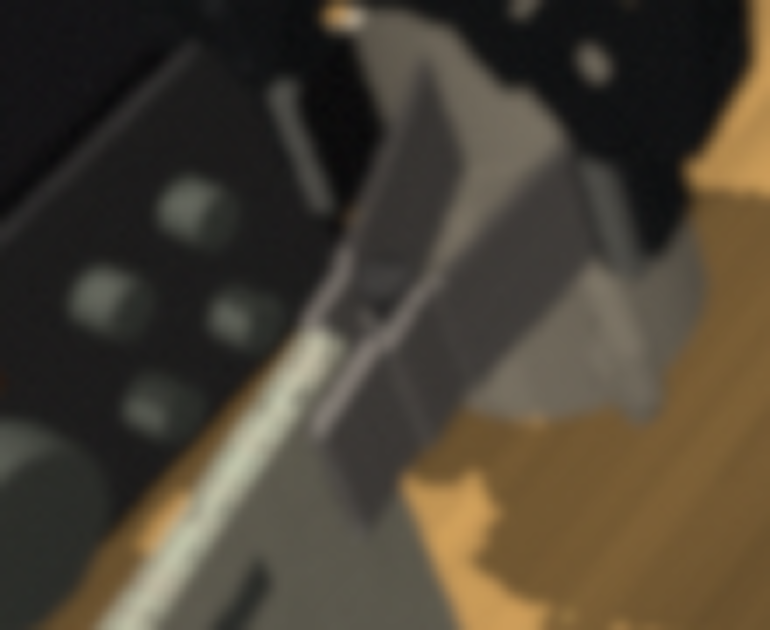

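The clip has closed on the pack and both pads are clear of the handles. Retreat upward.

```bash
python3 -m inch '[{"gripper":0.075,"tx":0,"ty":0,"tz":0,"spin":0},{"gripper":0.075,"tx":0,"ty":0,"tz":0,"spin":0},{"gripper":0.075,"tx":0,"ty":0,"tz":-0.006,"spin":0},{"gripper":0.075,"tx":0,"ty":0,"tz":-0.015,"spin":0},{"gripper":0.075,"tx":0,"ty":0,"tz":-0.025,"spin":0},{"gripper":0.075,"tx":0,"ty":0,"tz":-0.03,"spin":0},{"gripper":0.075,"tx":0,"ty":0,"tz":-0.03,"spin":0},{"gripper":0.075,"tx":0,"ty":0,"tz":-0.03,"spin":0}]' 35
python3 -m inch '[{"gripper":0.075,"tx":-0.02,"ty":-0.03,"tz":0,"spin":0},{"gripper":0.075,"tx":-0.02,"ty":-0.03,"tz":0,"spin":0},{"gripper":0.075,"tx":-0.02,"ty":-0.03,"tz":0,"spin":0},{"gripper":0.075,"tx":-0.02,"ty":-0.03,"tz":0,"spin":0},{"gripper":0.075,"tx":-0.02,"ty":-0.03,"tz":0,"spin":0},{"gripper":0.075,"tx":-0.02,"ty":-0.03,"tz":0,"spin":0},{"gripper":0.075,"tx":-0.02,"ty":-0.03,"tz":0,"spin":0},{"gripper":0.075,"tx":0,"ty":0,"tz":0,"spin":0}]' 35
python3 look.py pics/s11.png
python3 - <<'E'
from rig import *;import cv2
t=grab_frame("top")["pixels"][80:190,40:250,::-1];cv2.imwrite("pics/t11.png",cv2.resize(t,None,fx=3.8,fy=3.8,interpolation=cv2.INTER_CUBIC))
E
```

```text
clock: 12.45
eef_pos: [669.9, 137.3, 254.1]
tcp_rot: [3.14, -0.0, 1.744]
contact_force: [-0.0, 0.7, -0.2]
opening: 0.876
clock: 13.25
eef_pos: [484.3, -38.8, 252.5]
tcp_rot: [-3.141, 0.001, 1.742]
contact_force: [-0.1, 0.6, 0.2]
opening: 0.88
[486.2 -37.8 252.8] [3.14  0.    1.741]
```

View pics/s11.png

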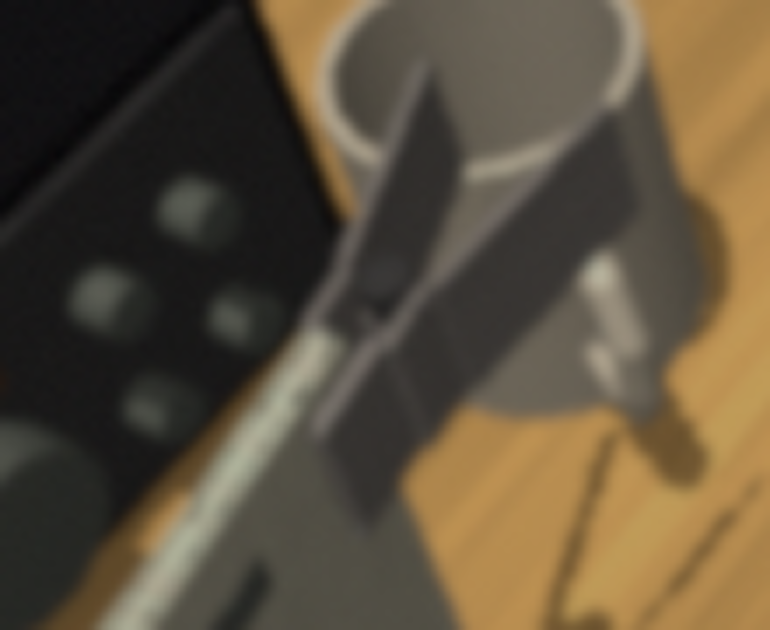

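View pics/t11.png

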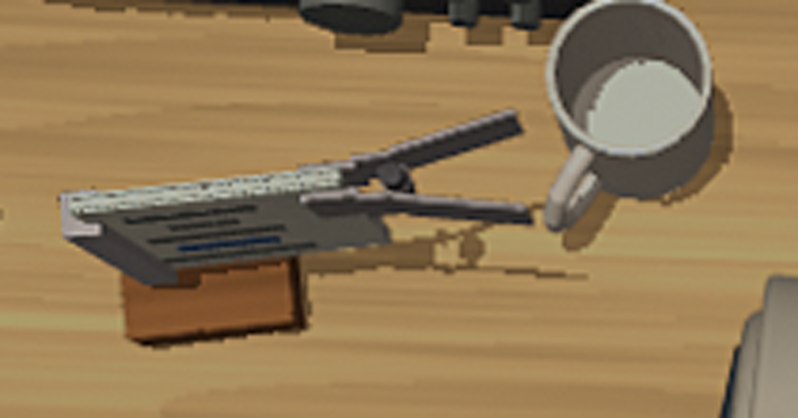

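Run:
```python
from mug import *
st=np.array([651.4,249.3]);w=.174
def loc(u,z):
    d=at(T,((u[0]+.5)/3.8-.5+40,(u[1]+.5)/3.8-.5+80),z)[:2]-st
    return np.round([d@[np.cos(w),np.sin(w)],d@[-np.sin(w),np.cos(w)]+55],1)
print("pin",loc((397,180),144),"handle ends",loc((518,118),144),loc((530,210),144))
from rig import *
print(sense()["contact_force"],abs(sense()["qvel"]).max()); sign_off()
```

```text
small pack top L,R [610.3 -21.1  95. ] [ 584.8 -131.1   95. ] base [ 5.788e+02 -3.000e-01  2.000e+01] [647.7 -91.6  20. ]
80 rim top L/R [724.6 116.   80. ] [727.6  42.8  80. ] [763.8  80.8  80. ] handle [666.3 112.4  55. ] side rim [770.8  82.5  80. ] [695.9  47.3  80. ] [750.1  43.5  80. ]
90 rim top L/R [721.6 114.9  90. ] [724.6  42.5  90. ] [760.4  80.2  90. ] handle [664.1 111.4  65. ] side rim [762.   89.3  90. ] [688.6  54.8  90. ] [741.7  51.1  90. ]
100 rim top L/R [718.7 113.8 100. ] [721.6  42.3 100. ] [757.   79.5 100. ] handle [661.9 110.4  75. ] side rim [753.2  96.2 100. ] [681.3  62.3 100. ] [733.4  58.7 100. ]
radio front bottom [772.7  81.7  70. ] [761.6  85.1   0. ] [756.3 379.5  60. ]
[[673.90603214 121.2629799  150.        ]
 [673.90603214 121.2629799   90.        ]]
pin [ -4.6 -22.4] handle ends [ 15.2 -76. ] [-24.8 -75.9]
[-0.22242198 -0.727492   -0.10340543] 0.026559727526728888
the job is handed in; nothing more can be done
```

The large clip is on the free edge of the taller pack and holds there by itself. The gripper is clear of everything, and I handed the job in at about 13.5 s of the 37 s allowed. I picked it up by its handles and squeezed it to the stop (opening about 20 mm). The mug stood in the way of a sideways approach, so I lowered the open jaws over the edge from above. I then let the clip close and backed away upward.

**Position:** in the last top picture the pin is 22.4 mm outside the edge and 4.6 mm off mid-thickness (limit 15 mm). The handle ends lie equally far out, so the clip sits square to the edge. From the tool height, its underside is about 110 mm above the desk (limit 126 mm).

**Holding:** the clip looked the same in the side pictures before and after the gripper left. The tool force was under 1 N, and the mug had not moved.

**Disagreement:** before lowering, the two cameras differed by up to 4.5 mm on the clip's position, so I corrected the approach from the side view. The 4.6 mm offset comes from the top picture alone and may partly be that error.

**Not measured:** I could not read the jaw joint or the clip's grip force on the pack directly. I judged that it had closed, and the grip, from the pictures.

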